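Rehang the lift-off door of the crepe stand's cupboard

TASK

The washed steel door stands in the drying rack: hang it, standing open, on the small cupboard's two upright hinge pins, gently and without dropping it, until both of its hinge sockets are fully home, and let go of it. Then swing the door shut against the bumper strip. Do not knock over or shift the jars and the sauce bottle.

Things in the scene. Friction and masses are not known exactly. Their poses are not given: they have to be found in the camera images.
- cupboard: Fixed open-fronted steel cupboard, 160 x 160 x 175 mm tall. Origin: centre of its underside, z up; open front looks along its -x (front edge at x -80 mm). A black bumper strip, 6 mm proud, runs up the front of its -y wall; the hinge pins are at the front on its +y side. The shut door lies along y across the front: middle plane at x about -94 mm, free edge at y -75 to -91 mm.
- hinge_line (a point): On the cupboard at (-94, 95, 32) mm, same axes: nominal hinge axis, level with the lower pin's shoulder. The pins' screws sit in long slots: both pins together really stand anywhere up to 8 mm to either side of this point along the cupboard's y (x is true). They are tight and do not move. The offset is not reported: feel or look for it.
- upper_pin (a point): Nominal foot of the upper pin, 95 mm above hinge_line (127 mm above the counter), off by the same hidden offset. Two upright coaxial steel pins: 8 mm diameter, 6 mm at the very top, each 22 mm long above a flat round shoulder 16 mm wide, 6 mm thick (tops 54 and 149 mm above the counter). The lower socket must come in from the front, between the pins, before lowering.
- door_middle (a point): Middle of the loose door's panel: stainless, 166 mm wide, 12 mm thick, 160 mm tall, about 0.4 kg, upright in the rack. Axes: z up, x in the panel's plane from free edge to hinge edge, y square to it. Hinge axis 95 mm along +x, free edge 83 mm along -x, top edge 80 mm above. Grip the plain top edge across its 12 mm anywhere. Either face may look outwards.
- door_hinge (a point): On the door's hinge axis at the underside of its lower socket: 95 mm along +x from and 60 mm below door_middle, 20 mm above the door's lower edge; axes as the door. Sockets are tubes 24 mm tall, open at both ends, 21 mm outside, bore 10 mm. Fully home, the undersides rest on the pins' shoulders: this point is then 32 mm, the door's top edge 172 mm above the counter.
- upper_socket (a point): On the door's hinge axis at the underside of its upper socket, 95 mm above door_hinge; same tube, same axes.
- door_edge (a point): On the door's free edge, half-way up, 83 mm from door_middle along the door's -x; axes as the door.
- rack: Fixed white plastic drying rack, 150 x 90 mm, 40 mm tall. Origin: centre of its underside, x along its slots. The door stands on its 6 mm floor in the middle slot (15 mm wide, 34 mm deep, 120 mm long), hinge edge towards the rack's +x end, and lifts straight up out of it.
- jar_a: Bystander: open glass jar 76 mm wide, 120 mm tall; origin at the centre of its underside.
- jar_b: Bystander: open glass jar 68 mm wide, 100 mm tall; origin at the centre of its underside.
- sauce: Bystander: black sauce bottle 62 mm wide, 170 mm tall; origin at the centre of its underside.
There are look-alikes about, which are no part of the job. Leave any blue or purple look-alike of the part that bears door_middle alone.

How it is judged:
On the way, in this order (a step that is already met when the one before it is completed fails the run):
1. the door hangs on both pins, sockets fully home on the shoulders, standing open and let go (horizontal distance between door_hinge and hinge_line below 0.0115 m and z of door_hinge in the frame of cupboard below 0.0355 m and angle between door_hinge's own z axis and vertical below 0.07 rad and x of door_edge in the frame of cupboard below -0.16 m and contact force between the fingers and door below 0.5 N), for 0.2 s.
2. the hung door is shut (horizontal distance between door_hinge and hinge_line below 0.0115 m and x of door_edge in the frame of cupboard above -0.105 m and y of door_edge in the frame of cupboard below -0.06 m), for 0.1 s.
At the end, for the whole second after the job is handed in: The door hangs upright (within 4 degrees) on both pins, its sockets within 3.5 mm of fully home, its hinge axis within 11.5 mm of the nominal hinge line; it is shut, its free edge within 11 mm of the shut plane on the bumper side, and at rest; jars and bottle within 30 mm of where they stood (all of step 2 and z of door_hinge in the frame of cupboard below 0.0355 m and angle between door_hinge's own z axis and vertical below 0.07 rad and linear speed of door below 0.02 m/s and distance of each of jar_a, jar_b, sauce from where it was at the start of the episode below 0.03 m); the robot touches nothing.
It fails at once if the door is forced against the cupboard (contact over 70 N) (contact force between door and cupboard above 70 N).
It fails at once if the door is dropped onto its pins (falls faster than 0.3 m/s there) (horizontal distance between door_hinge and hinge_line below 0.03 m and z of door_hinge in the frame of cupboard above 0.035 m and linear speed of door above 0.3 m/s).
It fails at once if a jar or the bottle is knocked over (angle between any of jar_a, jar_b, sauce's own z axis and vertical above 0.5 rad).
It also fails if it takes over 72 s, if anything falls off the work surface, if the arm or the gripper's body presses on something with over 40 N, if the wrist force passes 120 N, or if a joint passes its speed limit or range.

ROBOT

A 6-joint arm with a two-finger parallel gripper is mounted at the origin on the work surface. World frame = base frame: x ahead of the robot, y to its left, z up, the work surface at z = 0. Lengths are in m, angles in rad, forces in N, time in s.
With the tool pointing down it reaches from about 0.35 to 0.775 m from the base axis. Payload 7.3 kg.
Tool frame: the origin (TCP) lies on the mounting face of the last link; the fingertips stand 178 mm ahead of it and the grasp point (between the pads) lies 159 mm ahead of it (robot.tcp_to_tips is the distance from the TCP to the fingertips, in m); z points along the fingers, y is the direction in which the jaws open and shut (so a half turn about z gives the same grasp; the last joint's range is limited). The gripper opens to 92 mm and grips with 3 to 60 N. Pads are 19 mm wide; open, the fingers measure 130 mm over their backs; the gripper's body (75 mm by 190 mm) begins 47 mm behind the grasp point.
Start: joints at [1.129, 0.342, 1.524, -0, 1.275, -0.146], TCP at [0.153, 0.502, 0.405] pointing down, gripper open.
Joint ranges: [-2.53, 2.53], [-0.77, 2.02], [0.04, 2.7], [-1, 4.14], [0.28, 2.66], [-3.11, 3.11]. Speed limits (rad/s): [2.57, 2.57, 3.14, 3.14, 3.14, 3.14].

INTERFACE

Orientations are given as [roll, pitch, yaw] about the fixed x, y, z axes, in that order (R = Rz(yaw) Ry(pitch) Rx(roll)).
In Python, from cell import robot, viewer gives the robot as it stands.
- The arm moves only by the shell command python3 -m creep 'ROWS' [OPENING] [FORCE]. ROWS is JSON, a list that holds one entry, the list of rows, each a list of 6 numbers: the shift along the world's x, y, z in mm, then the turn, a rotation vector about the world's x, y, z in degrees. A call has 1 to 5 rows; each row shifts and turns the pose as measured when the row begins; what a row does not reach is not made up. A row lasts 1/12 s, in which the tool goes at most 41.7 mm and 7.16 degrees, less where a joint would pass 70% of its speed; a pose out of reach is approached as far as the arm can. A call with a gripper value outside its range is refused whole. OPENING is the closure, from -1 (fully open) to 1 (shut), set as the call begins (- or left out, the last holds). The fingers move at their own pace and stop on an object; FORCE is the grip in N (left out, the last holds). Time passes only in rows, so rows that do not move let the fingers close. It gives the time, the measured TCP pose, the force and the opening at its end, in the units of the state.
- robot.observe(): the state, without advancing time (a new reading comes with each control period).
- viewer.read_camera(name): name is "scene" or "top"; returns the picture (420x560x3 uint8, blue, green, red); there is no depth.
- viewer.camera_model(name): a dict with "fx", "fy", "cx", "cy" (pixels), "pose" (4x4, takes a point from camera to world coordinates). Camera axes: x right, y up, looking along -z (the intrinsics and any distortion apply to the point x, -y, -z); pixel columns grow to the right and rows downward; lengths in m; the calibration is good to about 2 mm. A picture is of the moment at which its call begins. camera_model takes no time and is no camera call.
- robot.hand_in(): hands the job in, once; it reports no verdict.
The state is a dict: "time": time; "qpos": joint angles; "qvel": joint speeds; "joint_efforts": joint torques, N m; "tool_pos": TCP position; "tool_rot": TCP orientation; "contact_force": force on the tool from outside, world axes, zero at the start; "torque": the same for the moment, N m; "opening": finger opening in m.
Only numpy, scipy, OpenCV 4.12 (cv2) and the standard library are available. Lean on these libraries where they do the work, as an engineer would, in place of code of your own. Each camera call takes 0.05 s, during which the arm holds its last target. There are 200 camera calls.

## Working session

There is one attempt and no reset: what is moved stays moved. The work goes in short steps, Python scripts to look and compute and a shell command to move; the robot and the scene stay as the last step left them, time stands still between calls to the robot, and variables do not carry over. Pictures are saved under pics/ and viewed, about 8 in all and at most 12, crops included, and the job is handed in when it is done.

```bash
mkdir -p pics; ls; cat > h.py <<'E'
import numpy as np,cv2
from cell import robot,viewer
def ray(n,u,v):
    m=viewer.camera_model(n);T=np.array(m["pose"])
    k=m.get("dist",None)
    d=np.array([(u-m["cx"])/m["fx"],-(v-m["cy"])/m["fy"],-1.])
    return T[:3,3],T[:3,:3]@d
def onz(n,u,v,z):
    o,d=ray(n,u,v);return o+d*(z-o[2])/d[2]
def px(n,p):
    m=viewer.camera_model(n);T=np.array(m["pose"])
    q=T[:3,:3].T@(np.array(p)-T[:3,3]);return m["cx"]+m["fx"]*q[0]/-q[2],m["cy"]-m["fy"]*q[1]/-q[2]
E
python3 - <<'E'
from h import *
print(robot.observe())
for n in("scene","top"):
    m=viewer.camera_model(n);print({k:(np.round(v,3).tolist()) for k,v in m.items()})
    cv2.imwrite(f"pics/{n}0.png",viewer.read_camera(n))
E
```

```text
pics
{'time': 0.0, 'qpos': array([ 1.12902465e+00,  3.42711717e-01,  1.52504859e+00, -1.37606638e-05,
        1.27533806e+00, -1.45980628e-01]), 'qvel': array([-0.00085397, -0.00038938, -0.00011319,  0.00085662,  0.00040371,
       -0.0006327 ]), 'joint_efforts': array([-4.00364224e-04, -4.31240201e+01, -2.44222194e+01,  7.16801430e-02,
        5.58350596e-02, -1.24505614e-04]), 'tool_pos': array([0.15294667, 0.50208265, 0.40403943]), 'tool_rot': array([-3.14010104e+00, -2.06006188e-04,  2.84580547e+00]), 'contact_force': array([ 0.0750951, -0.0228068,  0.2148888]), 'torque': array([ 0.01536943, -0.02404903, -0.00574597]), 'opening': 0.091852644709554}
{'fx': 406.822, 'fy': 406.822, 'cx': 276.773, 'cy': 205.612, 'pose': [[0.823, -0.359, 0.441, 0.96], [0.569, 0.531, -0.629, -0.673], [-0.009, 0.768, 0.641, 0.777], [0.0, 0.0, 0.0, 1.0]]}
{'fx': 470.629, 'fy': 470.629, 'cx': 271.682, 'cy': 210.681, 'pose': [[-0.008, 0.992, -0.13, 0.338], [-1.0, -0.006, 0.017, -0.018], [0.016, 0.13, 0.991, 1.228], [0.0, 0.0, 0.0, 1.0]]}
```

View pics/scene0.png

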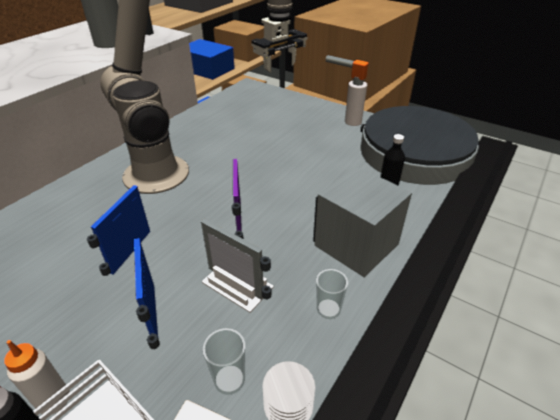

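View pics/top0.png

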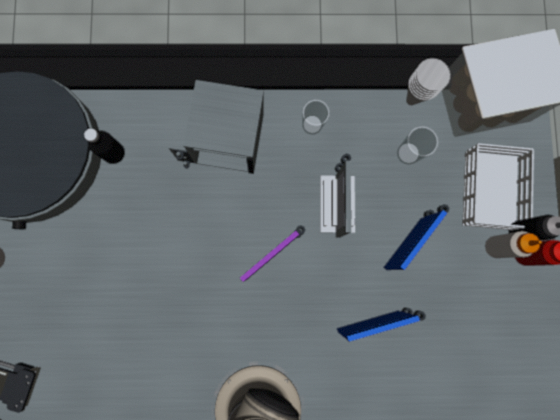

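Scene: grey door in the white rack at scene (235,260) / top (343,195), hinge edge up-picture (+x). The blue look-alikes are at top (417,238) and (380,325), the purple one at (272,253); none of these stands in a rack. The cupboard is at top (222,125), with its pins at (183,155) and its bumper at (252,165). Next, an enlarged crop to confirm.

```bash
python3 - <<'E'
import cv2,numpy as np
a=cv2.imread("pics/top0.png");s=cv2.imread("pics/scene0.png")
c1=cv2.resize(a[70:180,160:275],None,fx=3.4,fy=3.4,interpolation=cv2.INTER_CUBIC) #391x374
c2=cv2.resize(a[145:245,305:370],None,fx=3.74,fy=3.74,interpolation=cv2.INTER_CUBIC)
h=374;c1=c1[:h];c2=c2[:h]
cv2.imwrite("pics/crop1.png",np.clip(np.hstack([c1,c2]).astype(float)*1.4,0,255).astype(np.uint8))
c=cv2.resize(s[180:315,195:420],None,fx=3.5,fy=3.5,interpolation=cv2.INTER_CUBIC)
cv2.imwrite("pics/crop2.png",np.clip(c.astype(float)*1.4,0,255).astype(np.uint8))
E
```

```text
(no output)
```

View pics/crop1.png

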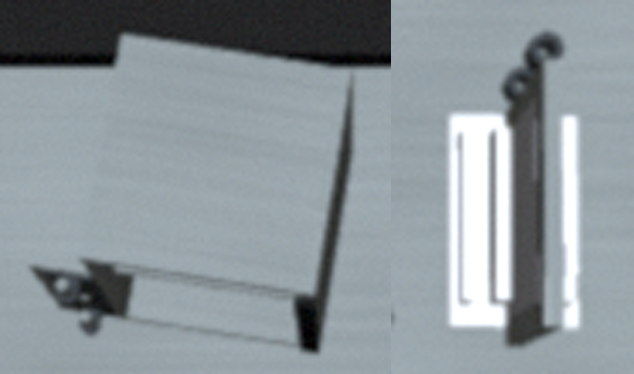

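View pics/crop2.png

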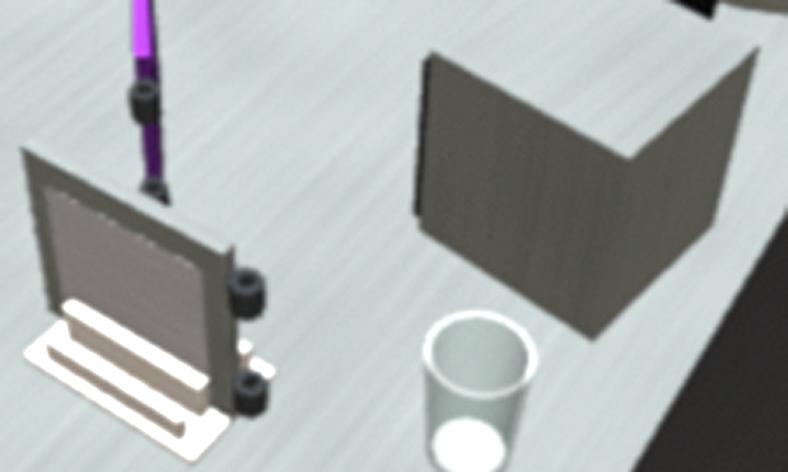

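```bash
python3 - <<'E'
from h import *
np.set_printoptions(precision=4,suppress=True)
t=lambda x,y:(160+(x+.5)/3.4-.5,70+(y+.5)/3.4-.5)
t2=lambda x,y:(305+(x-391+.5)/3.74-.5,145+(y+.5)/3.74-.5)
s=lambda x,y:(195+(x+.5)/3.5-.5,180+(y+.5)/3.5-.5)
def P(l,n,uv,z):p=onz(n,*uv,z);print(l,n,p);return p
bl=P("back left(+y)","top",t(120,33),.175);br=P("back right","top",t(352,72),.175)
fl=P("front left","top",t(82,260),.175);fr=P("front right","top",t(318,297),.175)
sbr=P("br","scene",s(628,160),.175);sfr=P("fr","scene",s(432,53),.175);sbl=P("bl","scene",s(758,48),.175)
print("sizes",[np.linalg.norm(a-b) for a,b in((fl,fr),(bl,br),(fl,bl),(fr,br),(sbr,sfr),(sbr,sbl))])
print("yaw",[np.arctan2(*(a-b)[1::-1]) for a,b in((bl,fl),(br,fr),(sbr,sfr))],[np.arctan2(-(a-b)[0],(a-b)[1]) for a,b in((fl,fr),(bl,br),(sbl,sbr))])
P("upin","top",t(65,290),.149);P("lpin","top",t(90,320),.054)
P("usock","top",t2(545,45),.145);P("lsock","top",t2(517,82),.05)
P("usock","scene",s(247,277),.145);P("lsock","scene",s(250,380),.05)
a=P("topL","scene",s(30,150),.166);b=P("topR","scene",s(228,243),.166);print(np.linalg.norm(a-b),np.arctan2(*(b-a)[1::-1]))
P("topend far","top",t2(540,70),.166);P("top near","top",t2(533,325),.166)
# rack white mask in top, low plates
img=cv2.imread("pics/top0.png");m=(img.min(2)>225).astype(np.uint8);m[:, :310]=0;m[:,365:]=0;m[:165]=0;m[245:]=0
r=cv2.minAreaRect(cv2.findNonZero(m));print(r);P("rack",'top',r[0],.03)
for n,uvs,zz in(("jar_a?",(322,108),.0),("jar_b?",(425,142),0)):P(n,"top",uvs,.05)
E
```

```text
back left(+y) top [0.7859 0.1403 0.175 ]
back right top [ 0.7577 -0.0189  0.175 ]
front left top [0.6259 0.1637 0.175 ]
front right top [0.5997 0.0049 0.175 ]
br scene [ 0.759  -0.0188  0.175 ]
fr scene [0.6041 0.006  0.175 ]
bl scene [0.7852 0.135  0.175 ]
sizes [np.float64(0.16094825218696585), np.float64(0.161638623560058), np.float64(0.1617458065627565), np.float64(0.1597766731768471), np.float64(0.15694154917717046), np.float64(0.15599396601543816)]
yaw [np.float64(-0.14532889405945396), np.float64(-0.14935633287221053), np.float64(-0.15883760027667168)] [np.float64(-0.163151942792285), np.float64(-0.17526968916376887), np.float64(-0.16871306722467452)]
upin top [0.6118 0.1795 0.149 ]
lpin top [0.6129 0.1779 0.054 ]
usock top [ 0.6072 -0.2131  0.145 ]
lsock top [ 0.6049 -0.2102  0.05  ]
usock scene [ 0.6037 -0.2096  0.145 ]
lsock scene [ 0.604  -0.2111  0.05  ]
topL scene [ 0.4363 -0.2142  0.166 ]
topR scene [ 0.5902 -0.2093  0.166 ]
0.1539042306024115 0.03211336104598417
topend far top [ 0.5861 -0.2058  0.166 ]
top near top [ 0.4281 -0.1971  0.166 ]Traceback (most recent call last):
  File "<stdin>", line 19, in <module>
cv2.error: OpenCV(4.12.0) /io/opencv/modules/imgproc/src/convhull.cpp:143: error: (-215:Assertion failed) total >= 0 && (depth == CV_32F || depth == CV_32S) in function 'convexHull'
```

```bash
for i in 1 2; do python3 -m creep '[[[26,-21,0,0,0,1],[26,-21,0,0,0,1],[26,-21,0,0,0,1],[26,-21,0,0,0,1],[26,-21,0,0,0,1]]]' -1 40|tail -1; done; for i in 1 2 3; do python3 -m creep '[[[7,-35,0,0,0,0.5],[7,-35,0,0,0,0.5],[7,-35,0,0,0,0.5],[7,-35,0,0,0,0.5],[7,-35,0,0,0,0.5]]]'; done
```

```text
opening: 0.0916
opening: 0.0921
time: 1.35
tool_pos: [0.4558, 0.1023, 0.3981]
tool_rot: [-3.136, -0.008, 3.088]
contact_force: [0.6, -0.5, -0.1]
opening: 0.0916
time: 1.77
tool_pos: [0.4901, -0.0818, 0.397]
tool_rot: [-3.137, -0.011, 3.134]
contact_force: [0.3, 0.1, -0.2]
opening: 0.0913
time: 2.18
tool_pos: [0.5245, -0.2664, 0.3952]
tool_rot: [-3.139, -0.014, -3.105]
contact_force: [1.0, 0.5, 0.1]
opening: 0.0919
```

```bash
python3 -m creep '[[[-8,28,0,0,-0.8,-2],[-7,27,0,0,0,0],[0,0,-15,0,0,0],[0,0,-15,0,0,0],[0,0,0,0,0,0]]]'; python3 - <<'E'
from h import *
o=robot.observe();print(o['tool_pos'],o['tool_rot'])
cv2.imwrite("pics/s2.png",cv2.resize(viewer.read_camera("scene")[130:330,150:420],None,fx=2.9,fy=2.9,interpolation=cv2.INTER_CUBIC))
E
```

```text
time: 2.6
tool_pos: [0.5098, -0.2209, 0.3576]
tool_rot: [-3.14, -0.006, 3.129]
contact_force: [-0.7, 0.7, 0.2]
opening: 0.0917
[ 0.50981358 -0.22088789  0.35757982] [-3.14042285 -0.0063076   3.12914563]
```

View pics/s2.png

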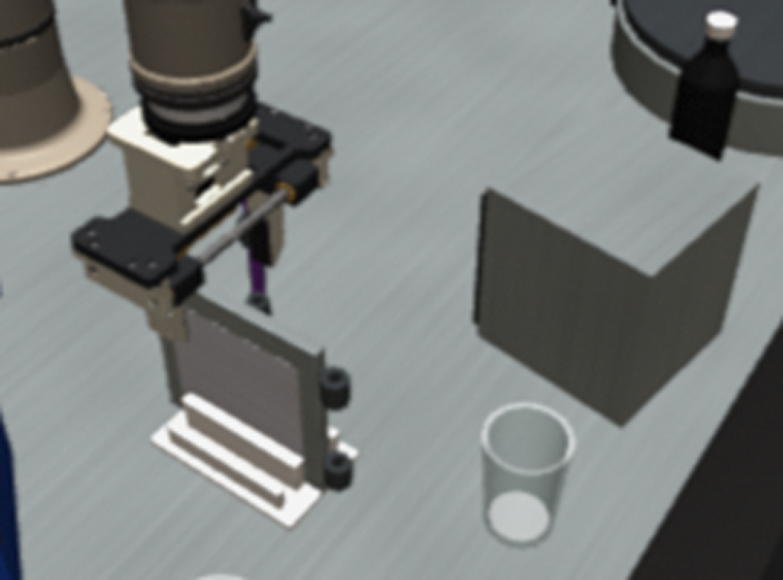

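The picture shows the fingers straddling the grey door's top edge, at about (165,320) and (270,250). Shift y +10, go down and close.

```bash
python3 -m creep '[[[0,10,-15,0,0,0.6],[0,0,-15,0,-0.3,0],[0,0,-13,0,0,0],[0,0,0,0,0,0]]]'; python3 -m creep '[[[0,0,0,0,0,0],[0,0,0,0,0,0],[0,0,0,0,0,0],[0,0,0,0,0,0],[0,0,0,0,0,0]]]' 1 15;python3 -m creep '[[[0,0,0,0,0,0],[0,0,0,0,0,0],[0,0,0,0,0,0],[0,0,0,0,0,0],[0,0,0,0,0,0]]]' 1 40
```

```text
time: 2.98
tool_pos: [0.5111, -0.2116, 0.318]
tool_rot: [-3.137, 0.005, 3.14]
contact_force: [-1.1, 0.1, 0.3]
opening: 0.0917
time: 3.4
tool_pos: [0.5122, -0.2126, 0.3224]
tool_rot: [-3.134, 0.01, 3.14]
contact_force: [-0.6, 0.7, -0.4]
opening: 0.0634
time: 3.82
tool_pos: [0.5124, -0.2128, 0.3238]
tool_rot: [-3.132, 0.012, 3.14]
contact_force: [-1.0, 0.3, 0.2]
opening: 0.0298
```

```bash
python3 -m creep '[[[0,0,-8,0,0.4,0],[0,0,-6,0,0.4,0],[0,0,-2,0,0,0],[0,0,-2,0,0,0],[0,0,-2,0,0,0]]]' 1 40; python3 -m creep '[[[0,0,-1,0,0,0],[0,0,-1,0,0,0],[0,0,-1,0,0,0],[0,0,-1,0,0,0]]]'; python3 -m creep '[[[0,0,0,0,0,0],[0,0,0,0,0,0]]]'
```

```text
time: 4.23
tool_pos: [0.5124, -0.2111, 0.308]
tool_rot: [-3.136, -0.0, 3.137]
contact_force: [-5.9, 4.4, 20.7]
opening: 0.0119
time: 4.57
tool_pos: [0.5122, -0.2104, 0.308]
tool_rot: [-3.135, 0.002, 3.137]
contact_force: [-2.7, 0.9, 12.1]
opening: 0.0121
time: 4.73
tool_pos: [0.5121, -0.2102, 0.3081]
tool_rot: [-3.135, 0.001, 3.137]
contact_force: [0.8, -0.5, 2.6]
opening: 0.0117
```

```bash
python3 -m creep '[[[0,0,4,0,0,0],[0,0,8,0,0,0],[0,0,15,0,0,0],[0,0,20,0,0,0],[0,0,20,0,0,0]]]' 1 55; for i in 1 2; do python3 -m creep '[[[0,0,20,0,0,0],[0,0,20,0,0,0],[0,0,20,0,0,0],[0,0,15,0,0,0],[0,0,5,0,0,0]]]'; done
```

```text
time: 5.15
tool_pos: [0.5103, -0.2099, 0.3697]
tool_rot: [3.141, -0.015, 3.137]
contact_force: [0.8, -0.4, -3.1]
opening: 0.0117
time: 5.57
tool_pos: [0.5096, -0.2097, 0.4549]
tool_rot: [3.14, -0.018, 3.137]
contact_force: [0.6, -0.5, -3.0]
opening: 0.0119
time: 5.98
tool_pos: [0.509, -0.2094, 0.5343]
tool_rot: [3.135, -0.026, 3.137]
contact_force: [0.0, -0.3, -3.0]
opening: 0.0117
```

```bash
for i in 1 2 3; do python3 -m creep '[[[-4,27,0,0,-0.2,-0.6],[-4,27,0,0,-0.1,-0.6],[-4,27,0,0,-0.1,-0.6],[-4,27,0,0,-0.1,-0.6],[-4,27,0,0,-0.1,-0.6]]]'; done; python3 -m creep '[[[0,0,0,0,0,0],[0,0,0,0,0,0]]]'; python3 - <<'E'
from h import *
cv2.imwrite("pics/s3.png",viewer.read_camera("scene"));cv2.imwrite("pics/t3.png",viewer.read_camera("top"))
E
```

```text
time: 6.4
tool_pos: [0.4887, -0.0754, 0.5286]
tool_rot: [3.135, -0.023, 3.074]
contact_force: [0.4, 1.3, -4.0]
opening: 0.0115
time: 6.82
tool_pos: [0.4663, 0.0657, 0.5219]
tool_rot: [3.133, -0.024, 3.017]
contact_force: [-0.5, 0.3, -3.4]
opening: 0.0117
time: 7.23
tool_pos: [0.4437, 0.2073, 0.5155]
tool_rot: [3.135, -0.023, 2.962]
contact_force: [-0.5, -0.2, -3.0]
opening: 0.0118
time: 7.4
tool_pos: [0.4423, 0.2118, 0.5129]
tool_rot: [3.135, -0.028, 2.968]
contact_force: [0.6, -0.3, -3.9]
opening: 0.0116
```

View pics/s3.png

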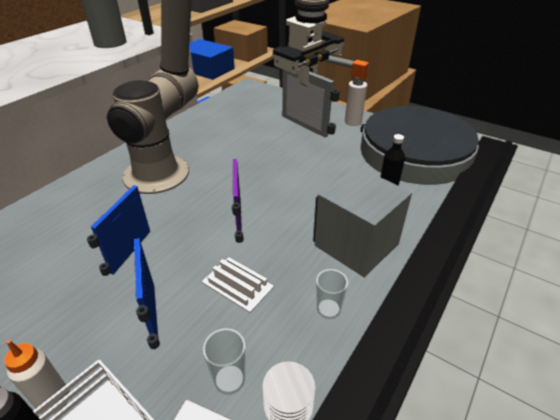

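```bash
python3 -m creep '[[[0,-1,-16,-0.4,-0.8,0],[0,-1,-16,-0.4,-0.8,0],[0,-1,-16,0,0,0],[0,-1,-16,0,0,0],[0,-1,-16,0,0,0]]]';python3 -m creep '[[[0,0,-16,0,0,0],[0,0,-16,0,0,0],[0,0,-12,0,0,0],[0,0,-10,0,0,0],[0,0,-5,0,0,0]]]';python3 -m creep '[[[0,0,-2,0,0,0],[0,0,0,0,0,0]]]'; python3 - <<'E'
from h import *
s=viewer.read_camera("scene");t=viewer.read_camera("top")
cv2.imwrite("pics/s4.png",s);cv2.imwrite("pics/t4.png",t)
a=cv2.resize(t[100:210,140:270],None,fx=3.6,fy=3.6,interpolation=cv2.INTER_CUBIC)
cv2.imwrite("pics/t4c.png",np.clip(a.astype(float)*1.5,0,255).astype(np.uint8))
E
```

```text
time: 7.92
tool_pos: [0.4441, 0.2005, 0.4327]
tool_rot: [-3.14, 0.011, 2.959]
contact_force: [0.8, -1.0, -3.0]
opening: 0.0117
time: 8.33
tool_pos: [0.4448, 0.1933, 0.3677]
tool_rot: [-3.136, 0.006, 2.95]
contact_force: [-0.5, 0.2, -2.4]
opening: 0.0118
time: 8.5
tool_pos: [0.4451, 0.1914, 0.3645]
tool_rot: [-3.134, 0.004, 2.947]
contact_force: [0.0, -0.0, -3.6]
opening: 0.0115
```

View pics/t4c.png

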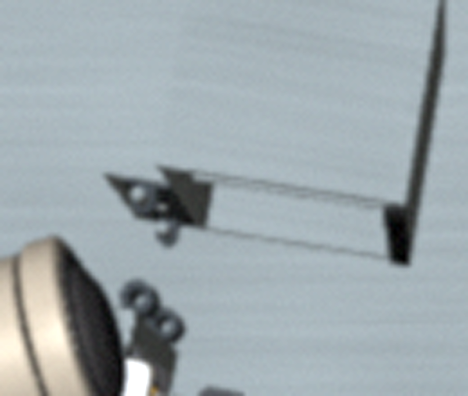

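The top view shows upper socket (140,298), lower socket (167,325), upper pin (138,193) and lower pin (166,228) in crop pixels. One larger crop will fix the centres.

```bash
python3 - <<'E'
import cv2,numpy as np
t=cv2.imread("pics/t4.png")
a=t[145:172,165:205].astype(float);b=t[174:196,165:205].astype(float)
f=lambda a:cv2.resize(np.clip(a*1.6,0,255).astype(np.uint8),None,fx=12,fy=12,interpolation=cv2.INTER_CUBIC)
im=np.vstack([f(a),f(b)])
for k in range(0,40,5):cv2.putText(im,str(165+k),(k*12,10),0,.35,(0,0,255));cv2.line(im,(k*12+6,0),(k*12+6,588),(0,0,255),1)
for k in range(0,27,5):cv2.putText(im,str(145+k),(0,k*12+6),0,.35,(0,255,255));cv2.line(im,(0,k*12+6),(480,k*12+6),(0,255,255),1)
for k in range(1,22,5):cv2.putText(im,str(174+k),(0,324+k*12+6),0,.35,(0,255,0));cv2.line(im,(0,324+k*12+6),(480,324+k*12+6),(0,255,0),1)
cv2.imwrite("pics/z4.png",im)
E
```

```text
(no output)
```

View pics/z4.png

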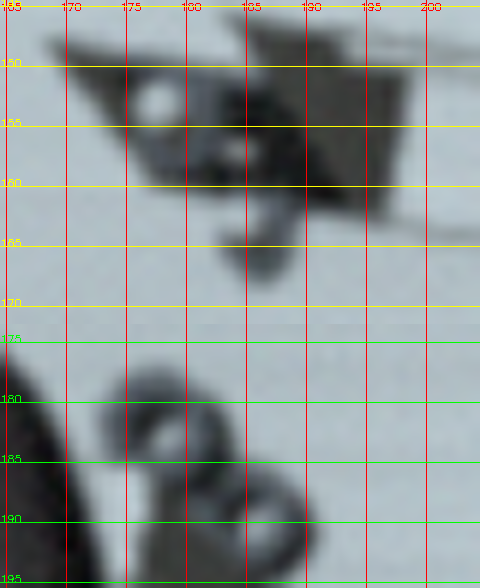

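```bash
python3 - <<'E'
from h import *
np.set_printoptions(precision=4,suppress=True)
u=onz("top",177.4,153.25,.149);print("upin",u)
print("px of lower top/foot, upper foot",[px("top",(u[0],u[1],z)) for z in(.054,.032,.127,.149)])
a=onz("top",178.5,182.8,.1895);b=onz("top",186.3,190.5,.0945);c=onz("top",177.8,182.1,.2015);print("socks",a,b,c)
print(onz("top",184.5,157,.054))
d=robot.observe();print(d['tool_pos'],d['tool_rot'],(a+b+c)/3-d['tool_pos'])
E
```

```text
upin [0.6159 0.1828 0.149 ]
px of lower top/foot, upper foot [(np.float64(184.2152311256865), np.float64(162.62987243098726)), (np.float64(185.64319254720158), np.float64(164.59519036711717)), (np.float64(179.07990184104625), np.float64(155.56206611705443)), (np.float64(177.39999999999998), np.float64(153.25))]
socks [0.5377 0.1716 0.1895] [0.5369 0.1697 0.0945] [0.537  0.171  0.2015]
[0.6305 0.1823 0.054 ]
[0.4452 0.1918 0.3652] [-3.1349  0.0052  2.9477] [ 0.092  -0.021  -0.2034]
```

```bash
python3 -m creep '[[[0,8,-4,0,0,0.3],[0,8,-4,0,0,0.3],[0,8,-2,0,0,0],[6,0,0,0,0,0],[6,-1,0,0,0,0]]]';python3 -m creep '[[[8,-1,0,0,0,0],[8,-1,0,0,0,0],[8,-2,0,0,0,0],[6,-1,0,0,0,0],[4,0,0,0,0,0]]]';python3 -m creep '[[[0,0,0,0,0,0]]]'
```

```text
time: 9.02
tool_pos: [0.4575, 0.2181, 0.3565]
tool_rot: [-3.137, 0.009, 2.96]
contact_force: [0.8, 0.1, -3.6]
opening: 0.0117
time: 9.43
tool_pos: [0.4965, 0.2126, 0.3565]
tool_rot: [-3.137, 0.01, 2.961]
contact_force: [0.2, 0.0, -3.0]
opening: 0.0117
time: 9.52
tool_pos: [0.4976, 0.2122, 0.3564]
tool_rot: [-3.137, 0.011, 2.96]
contact_force: [0.4, 0.2, -3.0]
opening: 0.0116
```

```bash
python3 -m creep '[[[6,-2.5,0,0,0,0],[6,-2.5,0,0,0,0],[6,-2.5,0,0,0,0],[4,-1.5,0,0,0,0],[2,-0.5,0,0,0.3,0]]]';python3 -m creep '[[[0,0,0,0,0,0],[0,0,0,0,0,0]]]'; python3 - <<'E'
from h import *
d=robot.observe();print(d['tool_pos'],d['tool_rot'])
t=viewer.read_camera("top");cv2.imwrite("pics/t5.png",t)
a=t[140:185,160:205].astype(float)
im=cv2.resize(np.clip(a*1.6,0,255).astype(np.uint8),None,fx=12,fy=12,interpolation=cv2.INTER_CUBIC)
for k in range(0,45,5):
    cv2.putText(im,str(160+k),(k*12,10),0,.35,(0,0,255));cv2.line(im,(k*12+6,0),(k*12+6,540),(0,0,255),1)
    cv2.putText(im,str(140+k),(0,k*12+6),0,.35,(0,255,255));cv2.line(im,(0,k*12+6),(540,k*12+6),(0,255,255),1)
cv2.imwrite("pics/z5.png",im)
E
```

```text
time: 9.93
tool_pos: [0.5237, 0.2013, 0.3562]
tool_rot: [-3.136, 0.005, 2.96]
contact_force: [0.1, 0.6, -2.3]
opening: 0.0119
time: 10.1
tool_pos: [0.5243, 0.2009, 0.3561]
tool_rot: [-3.136, 0.004, 2.959]
contact_force: [0.1, 0.4, -4.1]
opening: 0.0121
[0.52433416 0.20089438 0.35608281] [-3.13592669  0.00412736  2.95892469]
```

View pics/z5.png

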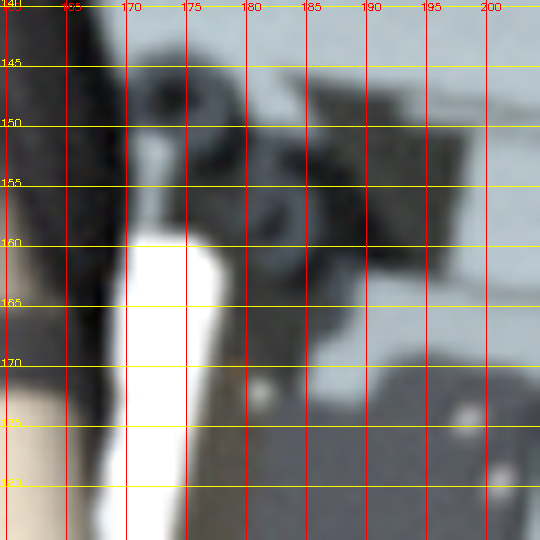

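```bash
python3 - <<'E'
from h import *
np.set_printoptions(precision=4,suppress=True)
print("pred if aligned",[np.round(px("top",(.6159,.1828,z)),1) for z in(.181,.193,.086,.098)])
for z in(.181,.193):print(onz("top",174.5,147.9,z))
for z in(.086,.098):print(onz("top",182.2,157.3,z))
E
```

```text
pred if aligned [array([174.8, 149.7]), array([173.8, 148.3]), array([182. , 159.6]), array([181.2, 158.5])]
[0.6201 0.1836 0.181 ]
[0.6169 0.1813 0.193 ]
[0.6218 0.1825 0.086 ]
[0.6188 0.1804 0.098 ]
```

```bash
python3 -m creep '[[[-2,1.5,-3,0,0,0],[0,0,-3,0,0,0],[0,0,-3,0,0,0],[0,0,-3,0,0,0],[0,0,0,0,0,0]]]';python3 -m creep '[[[0,0,-2,0,0,0],[0,0,-2,0,0,0],[0,0,-2,0,0,0],[0,0,0,0,0,0]]]';python3 -m creep '[[[0,0,-2,0,0,0],[0,0,-2,0,0,0]]]'
```

```text
time: 10.57
tool_pos: [0.521, 0.2032, 0.3428]
tool_rot: [-3.136, 0.003, 2.96]
contact_force: [-0.3, 0.1, -4.4]
opening: 0.0118
time: 10.9
tool_pos: [0.5209, 0.2033, 0.3359]
tool_rot: [-3.136, 0.003, 2.96]
contact_force: [0.3, 0.4, -3.7]
opening: 0.0118
time: 11.07
tool_pos: [0.5211, 0.2034, 0.3333]
tool_rot: [-3.137, 0.006, 2.96]
contact_force: [4.4, -1.9, 0.4]
opening: 0.0115
```

```bash
python3 -m creep '[[[1.2,-0.6,0.5,0,0,0],[0.6,-0.3,0,0,0,0],[0,0,0,0,0,0]]]';python3 -m creep '[[[0,0,-1.5,0,0,0],[0,0,-1.5,0,0,0]]]'
```

```text
time: 11.32
tool_pos: [0.5231, 0.2023, 0.3337]
tool_rot: [-3.137, 0.006, 2.96]
contact_force: [-0.4, -0.5, -4.4]
opening: 0.012
time: 11.48
tool_pos: [0.5233, 0.2022, 0.3305]
tool_rot: [-3.137, 0.006, 2.96]
contact_force: [0.6, 0.8, -4.0]
opening: 0.0117
```

Free of force below the pin tops, so the sockets are going on. Continue down.

```bash
for i in 1 2 3; do python3 -m creep '[[[0,0,-1.5,0,0,0],[0,0,-1.5,0,0,0]]]'|sed -n '2p;4p'; done
```

```text
tool_pos: [0.5233, 0.202, 0.3268]
contact_force: [0.5, -0.6, -3.3]
tool_pos: [0.5233, 0.202, 0.3231]
contact_force: [0.9, 0.2, -2.8]
tool_pos: [0.5232, 0.202, 0.3196]
contact_force: [0.3, -1.2, -3.2]
```

```bash
for i in 1 2 3; do python3 -m creep '[[[0,0,-1,0,0,0],[0,0,-1,0,0,0]]]'|sed -n '2,4p'; done
```

```text
tool_pos: [0.5232, 0.202, 0.3172]
tool_rot: [-3.136, 0.004, 2.96]
contact_force: [-0.1, 0.1, -3.2]
tool_pos: [0.5232, 0.202, 0.315]
tool_rot: [-3.136, 0.005, 2.96]
contact_force: [0.8, -0.1, -2.5]
tool_pos: [0.5232, 0.202, 0.313]
tool_rot: [-3.136, 0.005, 2.96]
contact_force: [-4.0, 0.3, 3.8]
```

```bash
python3 -m creep '[[[0,0,-0.5,0,0,0],[0,0,0,0,0,0],[0,0,0,0,0,0]]]' 1 8; python3 -m creep '[[[0,0,0,0,0,0],[0,0,0,0,0,0],[0,0,0,0,0,0],[0,0,0,0,0,0],[0,0,0,0,0,0]]]' -0.3; python3 -m creep '[[[0,0,0,0,0,0],[0,0,0,0,0,0],[0,0,0,0,0,0],[0,0,0,0,0,0]]]'; python3 - <<'E'
from h import *
t=viewer.read_camera("top");s=viewer.read_camera("scene")
f=lambda a:cv2.resize(np.clip(a.astype(float)*1.5,0,255).astype(np.uint8),(390,390),interpolation=cv2.INTER_CUBIC)
cv2.imwrite("pics/c6.png",np.hstack([f(t[90:220,140:270]),f(s[80:260,240:420])]))
E
```

```text
time: 12.73
tool_pos: [0.5232, 0.202, 0.3127]
tool_rot: [-3.136, 0.005, 2.96]
contact_force: [-0.1, -0.4, -3.2]
opening: 0.0124
time: 13.15
tool_pos: [0.5238, 0.2024, 0.3143]
tool_rot: [-3.138, 0.009, 2.96]
contact_force: [-0.5, 0.1, -0.2]
opening: 0.0412
time: 13.48
tool_pos: [0.5239, 0.2025, 0.3147]
tool_rot: [-3.138, 0.01, 2.96]
contact_force: [-0.2, 0.1, -0.1]
opening: 0.0594
```

View pics/c6.png

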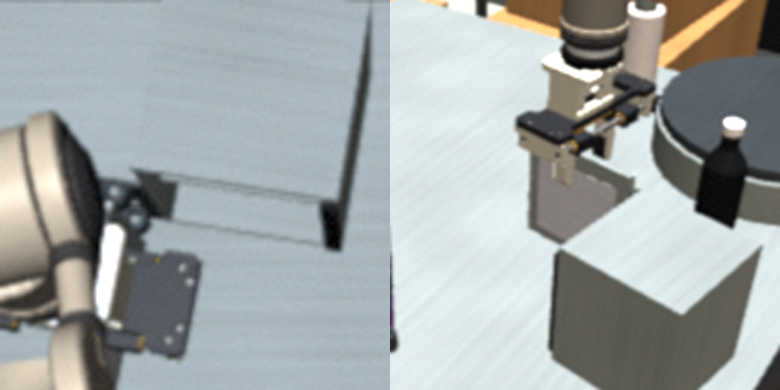

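The left crop shows the sockets at the pins, and the right crop shows the door upright and fingers clear on both sides: it hangs open and is released. Next I plan the closing arc.

```bash
python3 -m creep '[[[0,0,14,0,0,0],[0,0,16,0,0,0],[0,0,16,0,0,0],[0,0,14,0,0,0],[0,0,0,0,0,0]]]'; python3 -m creep '[[[-8,12,0,0,0,0],[-8,12,0,0,0,0],[-8,12,0,0,0,0],[-6,6,0,0,0,0],[0,0,0,0,0,0]]]' 1 20;python3 -m creep '[[[0,0,0,0,0,0],[0,0,0,0,0,0],[0,0,0,0,0,0],[0,0,0,0,0,0],[0,0,0,0,0,0]]]'; python3 - <<'E'
from h import *
P=np.array([.616,.181]);yaw=-.18
a=np.array([np.cos(yaw),np.sin(yaw)]);b=np.array([-a[1],a[0]])
q=None
for th in np.linspace(2.983,4.554,11):
    n=np.array([np.sin(th),-np.cos(th)]);h=9.5*abs(n@a)+19*abs(n@b)
    w=P+.130*np.array([np.cos(th),np.sin(th)])+n*(6+h)/1e3
    print(round(th,2),np.round(w,4),None if q is None else np.round((w-q)*1e3,1));q=w
print(robot.observe()['tool_pos'])
E
```

```text
time: 14.0
tool_pos: [0.5234, 0.2023, 0.3754]
tool_rot: [-3.137, 0.006, 2.96]
contact_force: [0.1, 0.0, -0.3]
opening: 0.0593
time: 14.42
tool_pos: [0.4902, 0.2471, 0.3722]
tool_rot: [-3.136, 0.003, 2.958]
contact_force: [-0.2, -0.3, 0.4]
opening: 0.0309
time: 14.83
tool_pos: [0.4902, 0.2468, 0.3704]
tool_rot: [-3.134, 0.001, 2.959]
contact_force: [-0.6, -0.3, 0.2]
opening: 0.0012
2.98 [0.4916 0.2264] None
3.14 [0.486  0.2076] [ -5.6 -18.8]
3.3 [0.4834 0.1876] [ -2.7 -20. ]
3.45 [0.4839 0.1669] [  0.6 -20.7]
3.61 [0.4879 0.1461] [  4.  -20.8]
3.77 [0.4955 0.1258] [  7.5 -20.3]
3.93 [0.5066 0.1067] [ 11.1 -19.1]
4.08 [0.521  0.0894] [ 14.5 -17.3]
4.24 [0.5385 0.0746] [ 17.5 -14.8]
4.4 [0.5586 0.063 ] [ 20.1 -11.6]
4.55 [0.5798 0.0551] [21.2 -7.9]
[0.49015063 0.24678679 0.37039032]
```

```bash
python3 -m creep '[[[0,0,-15,0,0,0],[0,0,-15,0,0,0],[0,0,-15,0,0,0],[0,0,-9,0,0,0],[0,0,0,0,0,0]]]';python3 -m creep '[[[0,-6,0,0,0,0],[-1,-6,0,0,0,0],[-1,-6,0,0,0,0],[-2,-6,0,0,0,0],[-2,-6,0,0,0,0]]]'; python3 -m creep '[[[-1,-7,0,0,0,0],[-1,-7,0,0,0,0],[-1,-7,0,0,0,0],[0,-7,0,0,0,0],[0,-7,0,0,0,0]]]'
```

```text
time: 15.25
tool_pos: [0.4917, 0.2451, 0.3156]
tool_rot: [-3.136, 0.004, 2.956]
contact_force: [0.4, -1.1, -0.0]
opening: 0.0004
time: 15.67
tool_pos: [0.4863, 0.2127, 0.3177]
tool_rot: [-3.137, 0.007, 2.956]
contact_force: [-0.3, 0.5, -0.7]
opening: 0.0002
time: 16.08
tool_pos: [0.4824, 0.1736, 0.3193]
tool_rot: [-3.138, 0.01, 2.956]
contact_force: [0.0, 0.4, 0.1]
opening: 0.0003
```

```bash
python3 -m creep '[[[0,-7,-1,0,0,0],[1,-7,0,0,0,0],[1,-7,0,0,0,0],[2,-7,0,0,0,0],[2,-7,0,0,0,0]]]';python3 -m creep '[[[3,-7,-1,0,0,0],[3,-7,0,0,0,0],[4,-6,0,0,0,0],[4,-6,0,0,0,0],[5,-6,0,0,0,0]]]'; python3 - <<'E'
from h import *
t=viewer.read_camera("top");cv2.imwrite("pics/c7.png",cv2.resize(np.clip(t[80:230,140:300].astype(float)*1.5,0,255).astype(np.uint8),None,fx=3.5,fy=3.5,interpolation=cv2.INTER_CUBIC))
E
```

```text
time: 16.5
tool_pos: [0.4887, 0.1345, 0.3182]
tool_rot: [-3.138, 0.01, 2.955]
contact_force: [-0.7, 0.3, 0.3]
opening: 0.0004
time: 16.92
tool_pos: [0.5095, 0.0986, 0.317]
tool_rot: [-3.138, 0.009, 2.955]
contact_force: [-0.3, 0.2, 0.6]
opening: 0.0004
```

View pics/c7.png

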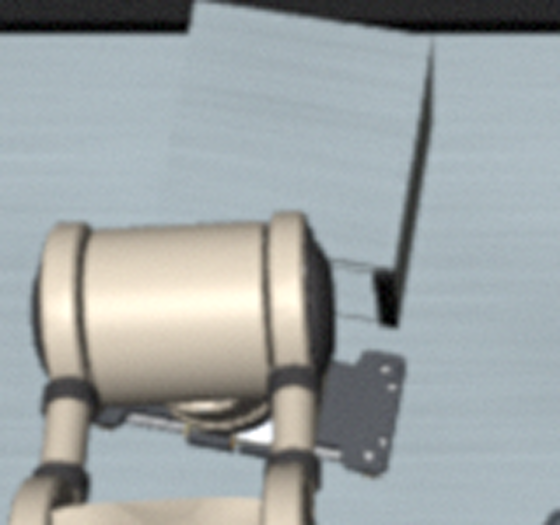

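The gripper hides the door, but the pose is on the arc and the forces are small. Carry on, slowly at the end.

```bash
python3 -m creep '[[[6,-7,0,0,0,0],[6,-6,0,0,0,0],[7,-6,0,0,0,0],[7,-5,0,0,0,0],[7,-5,0,0,0,0]]]';python3 -m creep '[[[7,-4,0,0,0,0],[7,-4,0,0,0,0],[5,-2,0,0,0,0],[4,-1,0,0,0,0],[2,-1,0,0,0,0]]]'; python3 -m creep '[[[2,0,0,0,0,0],[2,0,0,0,0,0]]]'
```

```text
time: 17.38
tool_pos: [0.5462, 0.0662, 0.3169]
tool_rot: [-3.138, 0.01, 2.955]
contact_force: [0.1, 0.1, 0.9]
opening: 0.0004
time: 17.8
tool_pos: [0.5754, 0.0518, 0.3165]
tool_rot: [-3.138, 0.01, 2.954]
contact_force: [-0.7, 0.7, -1.0]
opening: 0.0006
time: 17.97
tool_pos: [0.5778, 0.0517, 0.3162]
tool_rot: [-3.136, 0.002, 2.954]
contact_force: [-11.4, 0.2, 7.0]
opening: 0.0005
```

```bash
python3 -m creep '[[[0,0,0,0,0,0],[-2,0,0,0,0,0],[-5,1,0,0,0,0],[-10,1,0,0,0,0],[-15,2,0,0,0,0]]]'; for i in 1 2; do python3 -m creep '[[[-15,10,10,0,0,0],[-15,15,15,0,0,0],[-15,15,15,0,0,0],[-8,20,15,0,0,0],[0,20,10,0,0,0]]]'; done;  python3 -m creep '[[[0,25,0,0,0,0],[0,25,0,0,0,0],[0,15,0,0,0,0],[0,0,0,0,0,0],[0,0,0,0,0,0]]]'; python3 - <<'E'
from h import *
t=viewer.read_camera("top");s=viewer.read_camera("scene");cv2.imwrite("pics/t8.png",t);cv2.imwrite("pics/s8.png",s)
f=lambda a:cv2.resize(np.clip(a.astype(float)*1.5,0,255).astype(np.uint8),(390,390),interpolation=cv2.INTER_CUBIC)
cv2.imwrite("pics/c8.png",np.hstack([f(t[70:200,150:280]),f(s[140:320,240:420])]))
E
```

```text
time: 18.38
tool_pos: [0.5456, 0.0563, 0.316]
tool_rot: [-3.136, 0.003, 2.955]
contact_force: [0.1, -0.1, 0.6]
opening: 0.0001
time: 18.8
tool_pos: [0.4856, 0.1366, 0.3804]
tool_rot: [-3.134, -0.003, 2.951]
contact_force: [0.2, -0.4, 0.5]
opening: 0.0002
time: 19.22
tool_pos: [0.4269, 0.2205, 0.4492]
tool_rot: [-3.136, -0.0, 2.951]
contact_force: [0.9, -0.3, -0.2]
opening: 0.0003
time: 19.63
tool_pos: [0.4229, 0.2917, 0.4535]
tool_rot: [3.14, 0.008, 2.957]
contact_force: [0.2, -1.5, 0.1]
opening: 0.0005
```

View pics/c8.png

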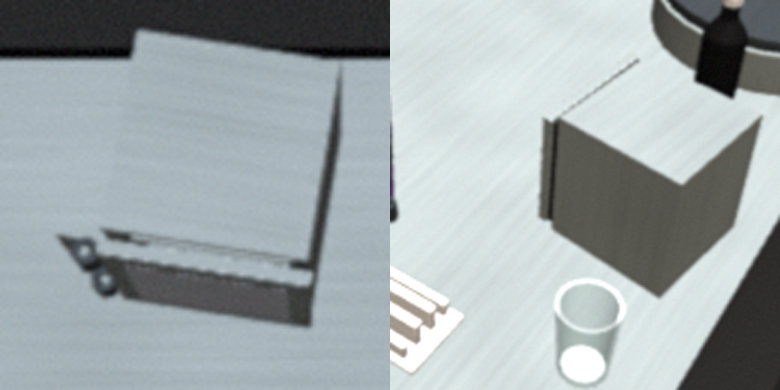

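The picture shows the door parallel across the front: top strip from about (105,250) to (313,270), sockets at (85,250) and (105,282). One numeric check, then hand in.

```bash
python3 - <<'E'
from h import *
C=np.array([.6923,.0725]);c,s=np.cos(-.158),np.sin(-.158)
for u,v in((313,273),(108,243)):
    p=onz("top",150+(u+.5)/3-.5,70+(v+.5)/3-.5,.172)[:2]-C;print(np.round([c*p[0]+s*p[1],-s*p[0]+c*p[1]],4))
a=cv2.imread("pics/scene0.png").astype(int);b=cv2.imread("pics/s8.png").astype(int);d=abs(a-b).max(2)>40
for n,(x,y,w,h) in dict(jarR=(312,268,38,52),jarL=(200,328,50,66),sauce=(380,132,28,52)).items():print(n,d[y:y+h,x:x+w].mean())
print(robot.observe()['contact_force'],robot.observe()['qvel'].round(3));robot.hand_in()
E
```

```text
[-0.0883 -0.0843]
[-0.0891  0.0741]
jarR 0.0
jarL 0.0
sauce 0.0
[ 0.08559892 -0.03352281 -0.27249654] [-0.018 -0.004  0.001 -0.004  0.003  0.001]
the job is handed in; nothing more can be done
```

I hung the grey door from the rack open on the two hinge pins, let go of it, pushed it shut and handed the job in at about 20 s. No verdict is reported.

- **Hanging:** one light touch on a pin tip (about 5 N) showed the door was slightly off line. After a 2 mm shift it slid down freely until it rested on the shoulders at the expected height. I released it with no force left on the fingers.
- **Shutting:** I swept it round with the closed fingers until it pressed the bumper at 11 N, then backed the arm away.
- **Last checks:** in cupboard axes, the free-edge corner of the door's top is at x -88 mm, y -84 mm. The shut plane is about x -94 mm; the point I read lies near the panel's cupboard-side edge, so I count this as shut. The pixels around both jars and the sauce bottle are unchanged, and the robot touches nothing.
- **Disagreement:** before lowering, the camera put the socket axis 2–3 mm further in x than the arm's own reckoning. The touch on the pin showed the arm's figure was right. No check failed.

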